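# Prise open a filter unit and lift out its dirty cartridge nozzle-up

## Robot

A 6-joint arm with a two-finger parallel gripper is mounted at the origin on a cart in front of the work surface, level with it; the furniture and walls round the work are solid. World frame = base frame: x ahead of the robot, y to its left, z up, the work surface at z = 0. Lengths are in m, angles in degrees, forces in N, time in s.
With the tool pointing down it reaches from about 0.35 to 0.975 m from the base axis. Payload 4.9 kg.
Tool frame: the origin (TCP) lies midway between the tips of the shut fingers; the grasp point (between the pads) lies bot.grip_depth behind it (bot.grip_depth is the distance from the TCP to the grasp point, in m); z points along the fingers, y is the line along which they close (so a half turn about z gives the same grasp; the last joint's range is limited). The gripper opens to 85 mm and grips with 20 to 120 N. Pads are 22 mm wide; open, the fingers measure 114 mm over their backs; the gripper's body (76 mm by 85 mm) begins 54 mm behind the grasp point. The pads swing forward as they close: fully open they stand 13 mm farther back than shut.
Start: joints at [64.286, 3.019, 92.412, -0, 84.569, -6.818], TCP at [0.202, 0.591, 0.231] pointing down, gripper open.
Joint ranges: [-172.51, 172.51], [-57.92, 126.97], [3.15, 148.05], [-58.71, 238.71], [5.1, 150.11], [-179.66, 179.66]. Speed limits (degrees/s): [147.25, 147.25, 180, 180, 180, 180].

## Interface

Orientations are given as [roll, pitch, yaw] about the fixed x, y, z axes, in that order (R = Rz(yaw) Ry(pitch) Rx(roll)).
In Python, from bench import bot, imaging gives the robot as it stands.
- The arm moves only by the tool arm_command, never from a script. Its argument "deltas" is a list that holds one entry, the list of rows, each a list of 6 numbers: the shift along the tool's x, y, z in units of 40 cm (1.0 is 40 cm), then the turn, a rotation vector about the tool's x, y, z in units of 90 degrees (1.0 is 90 degrees). In form: [[[dx, dy, dz, wx, wy, wz], ...]]. A call has 1 to 8 rows; each row is the pose to reach, as a shift and turn from the pose commanded when the call began, along the tool's axes at that moment; what a row does not reach only later rows make up. A row lasts 1/8 s, in which the tool goes at most 62.5 mm and 10.7 degrees, less where a joint would pass 70% of its speed; a pose out of reach is approached as far as the arm can. A call with a number of a shift or a turn outside -1 to 1 is refused whole. A call with a gripper value outside its range is refused whole. "jaw" is the opening in per cent of the stroke, from 0 (shut) to 100 (fully open), set as the call begins (left out, the last holds). The fingers move at their own pace and stop on an object; "force" is the grip in N (left out, the last holds). Time passes only in rows, so rows that repeat a pose let the fingers close. It gives the time, the measured TCP pose, the force, the opening and the grip force at its end, in the units of the state.
- bot.observe(): the state, without advancing time (a new reading comes with each control period).
- imaging.grab_frame(name): name is "scene" or "top" or "wrist"; returns a dict with "img" (384x512x3 uint8, red, green, blue), "z_map" (384x512 float32, m along the optical axis (not along the pixel's ray), 0 where there is no reading), "intrinsics" (3x3 intrinsics, pixels), "R" (3x3) and "t" (3): a world point X has camera coordinates R X + t. Camera axes: x right, y down, z forward; pixel columns grow to the right and rows downward; lengths in m; the calibration is good to about 2 mm. A picture is of the moment at which its call begins.
- bot.hand_in(): hands the job in; it is judged then, once.
Trained networks look in a picture, given as the dict that the camera call returned (one of the last four; its "shot" number tells which), for a name from the list of things; names that differ only in an ending like _2 or _b are one class to them, and where a whole thing is asked for, a point or a joint stands for the part that bears it (a point fixed in the world has none). Each returns a list of dicts, best first, with "score" (0 to 1); they miss things now and then, are a little off and sometimes report something else, mostly with a low value. They report only what shows in the picture. A call takes as long as a camera call.
- imaging.recognise(picture, name): "location" ([x, y, z] in m, in world coordinates, good to about 4 mm: the middle of the surface that is visible of it).
- imaging.cut_out(picture, name): "pixels" (384x512 bool, what is visible of it).
- imaging.spot_point(picture, name): "location" ([x, y, z] in m, in world coordinates, good to about 4 mm: a listed point, or the origin of a listed thing).
The state is a dict: "time_s": time; "qpos": joint angles; "joint_vel": joint speeds; "tau": joint torques, N m; "tcp_pos": TCP position; "ee_rot": TCP orientation; "contact_force": force on the tool from outside, world axes, zero at the start; "torque": the same for the moment, N m; "finger_gap": opening from 0.0 (shut) to 1.0 (fully open); "grip_force": force on a finger pad.
Only numpy, scipy, OpenCV 4.12 (cv2) and the standard library are available. Lean on these libraries where they do the work, as an engineer would, in place of code of your own. Each camera call takes 0.05 s, during which the arm holds its last target. There are 200 camera calls.

## Task

Change the dirty filter: slip the blade of the orange screwdriver into the notch under the orange lip of the filter unit's snap-down cover, lever the cover open with it, swing the cover right back and lay the screwdriver down on the bench. Then slide the long black cartridge back off its port and lift it out without letting its open nozzle end (the one with the green ring, in the port) dip, so that no dust falls out. The job finishes with the gripper still holding the cartridge, clear of everything, nozzle end tipped up at 50 degrees or steeper and its lower end at least 10 cm above the bench; leave the other things on the bench alone.

Things in the scene. Friction and masses are not known exactly. Their poses are not given: they have to be found in the camera images.
- filter_housing: Grey tub 264 x 132 mm, rim 60 mm high, on a dark foot plate 300 x 160 x 6, fixed. Origin: centre of its underside; x along its length towards the port end with the brass nut, z up. Walls 4 mm, inside 124 mm wide, floor 10 mm up. Two saddles (x = -58 and 86) carry the cartridge 18 mm up, cheeks 2 mm off its sides. 36 mm free each side of the cartridge for fingers, 20 mm behind its tail.
- cover (a joint): Clear cover in a grey frame, 272 x 136 x 5 mm, hinged on the housing's left (+y) long edge. 0 closed, grows as it opens, stop at 2.3 rad (leaning back). Two ball catches hold it shut: about 2.5 N up at the lip frees it within 5 mm, then it only weighs 130 g; past upright (1.6) it falls open to its stop and stays.
- cover_lip (a point): Outer lower edge of the orange prising lip (70 mm wide, 6 mm thick, overhangs the right wall by 21 mm) in the middle of the cover's right edge. It swings with the cover, 156 mm from the hinge axis. Axes as the housing's when closed.
- cover_hinge (a point): Middle of the hinge axis, 60.5 mm up, along the housing's x; 69.5 mm to the left of the housing's middle.
- notch (a point): Prising notch on the housing's right (-y) side: a gap 17 mm high between the ledge (top 44 mm up) below and the orange lip (underside 61 mm up) above, 70 mm wide, 15 mm deep to the wall. Site 14 mm out from the wall, mid-gap (53 mm up); the blade goes in along the housing's +y. Axes as the housing's.
- port (a point): Mouth of the port, a 28 mm bore in the inside of the housing's far (+x) end wall; the cartridge's 22 mm nozzle sits 10 to 12 mm deep in it, so slide the cartridge 14 to 19 mm along the housing's -x before lifting.
- cartridge_centre (a point): Dirty filter cartridge, long black moulding, body 206 x 49 x 36 mm, 232 mm over its ends, 0.2 to 0.35 kg. This is its centre, half-way up (18 mm). y runs along it to the nozzle, z is its top side. Grip it across the 49 mm width near this point.
- cartridge_nozzle (a point): End of its open nozzle (22 mm thick, 12 mm long, green ring), 115.5 mm from the centre along the cartridge's +y; at first it sits in the port.
- cartridge_tail (a point): Middle of the opposite (tail) end, closed by a red cap 26 mm thick, 116.5 mm from the centre along -y.
- screwdriver_handle (a point): Orange-handled screwdriver, 211 mm, lying on the bench, 60 to 100 g. This is a point on the handle's axis (handle 27 mm thick, 98 mm long), 22 mm behind its front end, 135.5 mm from the blade tip, 13.6 mm up when it lies. The blade points along -y of this point.
- blade_tip (a point): Tip of that screwdriver's blade, on its axis; the steel shank is 6 mm thick and 114 mm long. The blade points along -y of this point.
- new_cartridge: A second black cartridge of the same size lying on the bench to the left: leave it. Origin: centre of its underside.
- wash_bottle: White wash bottle with a red top, 60 x 83 x 169 mm, standing: leave it. Origin: centre of its underside.
- blue_driver: Blue-handled screwdriver, 186 mm, lying on the bench: leave it. Origin: middle of its underside.
- cutters: Side cutters with blue handles, 150 mm, lying on the bench: leave them. Origin: middle of the underside.

How it is judged (in metres and radians):
On the way, in this order (a step that is already met when the one before it is completed fails the run):
1. the cover is levered up off its catch by the screwdriver (value of joint cover above 0.12 rad and contact force between screwdriver and cover above 0.1 N).
2. the cover is swung back past upright (value of joint cover above 1.6 rad), for 0.2 s.
3. the cartridge is drawn up out of the housing (z of cartridge_centre in the frame of filter_housing above 0.12 m), for 0.1 s.
At the end, for the whole second after the job is handed in: Cartridge held by the fingers, still, touching nothing else; nozzle end up, within 45 degrees of vertical; tail end over 9 cm above the bench; cover open past 1.6 rad; screwdriver let go, lying still on the bench; the four bystanders within 4 cm of their starts (angle between cartridge_centre's own y axis and vertical below 0.78 rad and height (world z) of cartridge_tail above 0.09 m and contact force between the fingers and cartridge above 1 N and contact force between cartridge and filter_housing below 0.2 N and linear speed of cartridge below 0.05 m/s and angular speed of cartridge below 0.3 rad/s and value of joint cover above 1.6 rad and height (world z) of screwdriver_handle below 0.03 m and linear speed of screwdriver below 0.03 m/s and contact force between the fingers and screwdriver below 0.1 N); the arm keeps its last pose, push and grip.
It fails at once if the screwdriver is dropped from a height instead of being laid down (linear speed of screwdriver above 0.9 m/s and contact force between the fingers and screwdriver below 0.05 N).
It fails at once if the cover is pulled off its catch with the fingers in place of the blade (value of joint cover between 0.02 and 0.12 rad and contact force between the fingers and cover above 0.5 N).
It fails at once if the cartridge's nozzle end dips more than 20 degrees below level (angle between cartridge_centre's own y axis and vertical above 1.92 rad).
It fails at once if the new cartridge, the wash bottle, the blue screwdriver or the cutters are pushed more than 4 cm (distance of any of new_cartridge, wash_bottle, blue_driver, cutters from where it was at the start of the episode above 0.04 m).
It also fails if it takes over 67 s, if anything falls off the work surface, if the arm or the gripper's body presses on something with over 40 N, if the wrist force passes 120 N, or if a joint passes its speed limit or range.

## Working session

There is one attempt and no reset: what is moved stays moved. The work goes in short steps, Python scripts to look and compute and a tool call to move; the robot and the scene stay as the last step left them, time stands still between calls to the robot, and variables do not carry over. Pictures are saved under pics/ and viewed, at most 10 in all, crops included, and the job is handed in when it is done.

Besides the shell and the picture viewer there is one more tool, called after ">>>" by a JSON object that holds its "method" and its "body". arm_command: Moves the arm, as the interface text tells. Shifts and turns lie within -1 to 1; 1 stands for 40 cm of shift or 90 degrees of turn. Its arguments: {"type":"object","properties":{"deltas":{"type":"array","items":{"type":"array","items":{"type":"array","items":{"type":"number","minimum":-1,"maximum":1}}}},"jaw":{"type":"number"},"force":{"type":"number"}},"required":["deltas"]}

```bash
mkdir -p pics; ls; python3 - <<'E'
from bench import bot, imaging
import cv2,numpy as np
print(bot.grip_depth, bot.observe())
for n in ["scene","top"]:
    f=imaging.grab_frame(n)
    cv2.imwrite(f"pics/{n}0.png",f["img"][:,:,::-1])
    for nm in ["filter_housing","cover_lip","cover_hinge","notch","port","screwdriver_handle","blade_tip","new_cartridge","wash_bottle","blue_driver","cutters","cartridge_centre","cartridge_nozzle","cartridge_tail"]:
        r=imaging.spot_point(f,nm)
        print(n,nm,[(np.round(d["location"],3).tolist(),round(d["score"],2)) for d in r[:2]])
E
```

```text
pics
0.0187 {'time_s': 0.0, 'qpos': array([ 6.42858126e+01,  3.05680822e+00,  9.24919866e+01,  1.00943274e-03,
        8.45684224e+01, -6.81677051e+00]), 'joint_vel': array([ 0.00074211, -0.03293514,  0.05064146,  0.06366482,  0.01538361,
       -0.00550436]), 'tau': array([-1.66911414e-03, -3.93698430e+01, -3.70160973e+01, -3.61849980e-04,
        7.31302847e-03,  1.29316536e-06]), 'tcp_pos': array([0.20213107, 0.5907568 , 0.23006899]), 'ee_rot': array([-1.79883731e+02, -1.49106440e-02,  1.61102471e+02]), 'contact_force': array([0.39447388, 0.09263414, 0.3946747 ]), 'torque': array([ 0.02399611, -0.01634526, -0.02495206]), 'grip_force': 0.0, 'finger_gap': 1.0025099986474832}
scene filter_housing [([0.547, 0.038, -0.0], 0.82)]
scene cover_lip [([0.565, -0.043, 0.065], 0.96)]
scene cover_hinge [([0.532, 0.109, 0.065], 0.9)]
scene notch [([0.57, -0.038, 0.05], 0.78)]
scene port []
scene screwdriver_handle [([0.486, -0.336, 0.012], 0.73), ([0.659, 0.068, 0.035], 0.73)]
scene blade_tip [([0.46, -0.198, 0.012], 0.53)]
scene new_cartridge [([0.634, 0.283, -0.001], 0.84), ([0.568, -0.037, 0
[... 223 characters left out ...]
ene cartridge_nozzle []
scene cartridge_tail [([0.483, -0.334, 0.012], 0.69)]
top filter_housing [([0.544, 0.044, 0.002], 0.59)]
top cover_lip [([0.567, -0.047, 0.063], 0.7)]
top cover_hinge [([0.531, 0.109, 0.062], 0.97)]
top notch [([0.566, -0.035, 0.053], 0.73)]
top port [([0.663, 0.064, 0.036], 0.92)]
top screwdriver_handle [([0.484, -0.332, 0.016], 0.58)]
top blade_tip [([0.462, -0.199, 0.01], 0.49)]
top new_cartridge [([0.632, 0.285, 0.001], 0.77)]
top wash_bottle [([0.752, -0.271, -0.002], 0.86)]
top blue_driver [([0.346, -0.43, -0.0], 0.82), ([0.482, -0.33, 0.016], 0.3)]
top cutters [([0.468, 0.398, -0.001], 0.73)]
top cartridge_centre []
top cartridge_nozzle []
top cartridge_tail []
```

```bash
python3 - <<'E'
import cv2,numpy as np
a=cv2.imread("pics/scene0.png");b=cv2.imread("pics/top0.png")
h=np.vstack([cv2.resize(a,(400,300)),cv2.resize(b,(400,300))])
cv2.imwrite("pics/both.png",h)
E
```

```text
(no output)
```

View pics/both.png

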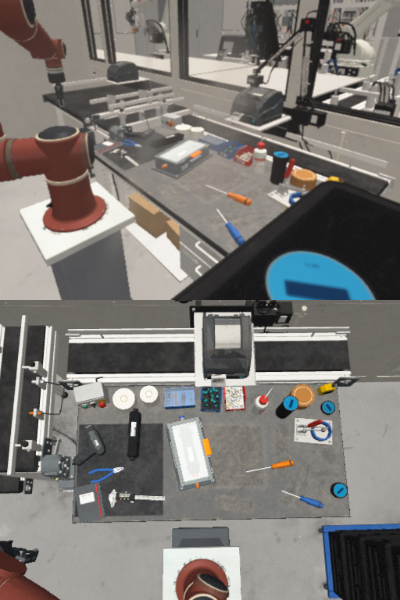

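The picture shows the housing at about (190,452) in the lower half, with its orange lip at (208,447). The orange driver is at (270,465) with its blade towards the housing, and the wash bottle is at (262,402). The network's points agree with this: housing yaw is about 12.6°, blade heading about 100°. I'll set out now.

>>> {"method": "arm_command", "body": {"deltas": [[[-0.96,-0.83,-0.12,0,0,0.68],[-0.96,-0.83,-0.12,0,0,0.68],[-0.96,-0.83,-0.12,0,0,0.68],[-0.96,-0.83,-0.12,0,0,0.68],[-0.96,-0.83,-0.12,0,0,0.68],[-0.96,-0.83,-0.12,0,0,0.68],[-0.96,-0.83,-0.12,0,0,0.68],[-0.96,-0.83,-0.12,0,0,0.68]]], "jaw": 100}}

```text
time_s: 2.5
tcp_pos: [0.4539, 0.1595, 0.279]
ee_rot: [179.9, -0.0, 99.9]
contact_force: [-0.1, 1.0, -0.7]
finger_gap: 1.002
grip_force: 0.0
```

```bash
cat > h.py <<'E'
from bench import bot, imaging
import numpy as np, cv2
from scipy.spatial.transform import Rotation as Ro
np.set_printoptions(suppress=True,precision=4)
def pose():
    s=bot.observe(); return s["tcp_pos"],Ro.from_euler('xyz',s["ee_rot"],degrees=True)
def down(yh):  # tool pointing down, tool y at heading yh
    a=np.radians(yh); y=np.array([np.cos(a),np.sin(a),0]); z=np.array([0,0,-1.])
    return Ro.from_matrix(np.c_[np.cross(y,z),y,z])
def deltas(targets,p=None,R=None):
    if p is None: p,R=pose()
    for t,Rt in targets:
        print(np.round(np.r_[R.inv().apply(np.array(t)-p)/0.4,(R.inv()*Rt).as_rotvec(degrees=True)/90],4).tolist())
def cloud(f,m):
    v,u=np.nonzero(m&(f["z_map"]>0)); z=f["z_map"][v,u]
    P=np.linalg.inv(f["intrinsics"])@np.vstack([u*z,v*z,z])
    return (f["R"].T@(P-np.array(f["t"])[:,None])).T
def spots(f,names):
    for n in names: print(n,[(np.round(d["location"],3).tolist(),round(d["score"],2)) for d in imaging.spot_point(f,n)[:2]])
E
python3 - <<'E'
from h import *
s=bot.observe(); print(s["time_s"],s["tcp_pos"],s["ee_rot"],s["qpos"])
f=imaging.grab_frame("wrist")
spots(f,["filter_housing","cover_lip","notch","cover_hinge","port"])
deltas([([0.485,-0.30,0.22],down(10))])
E
```

```text
2.5 [0.4539 0.1595 0.279 ] [179.9271  -0.0107  99.9022] [ 10.4807 -18.697  107.5476   0.01    91.0764   0.5787]
filter_housing [([0.545, 0.042, -0.003], 0.75)]
cover_lip [([0.567, -0.044, 0.058], 0.67)]
notch [([0.563, -0.042, 0.055], 0.66)]
cover_hinge [([0.531, 0.111, 0.06], 0.92)]
port [([0.657, 0.065, 0.033], 0.69)]
[-1.1517, -0.1203, 0.145, -0.0003, -0.0002, -0.0005]
```

>>> {"method": "arm_command", "body": {"deltas": [[[-1.0,-0.12,0.1,0,0,0],[-1.0,-0.12,0.1,0,0,0],[-1.0,-0.12,0.1,0,0,0],[-1.0,-0.12,0.1,0,0,0],[-1.0,-0.12,0.1,0,0,0],[-1.0,-0.12,0.1,0,0,0],[-1.0,-0.12,0.1,0,0,0]]]}}

```text
time_s: 3.68
tcp_pos: [0.4749, -0.2417, 0.2376]
ee_rot: [-180.0, -0.0, 99.9]
contact_force: [0.4, 0.0, 0.2]
finger_gap: 1.0
grip_force: 0.0
```

```bash
python3 - <<'E'
from h import *
s=bot.observe(); print(s["time_s"],s["tcp_pos"],s["ee_rot"],s["qpos"])
f=imaging.grab_frame("wrist")
spots(f,["screwdriver_handle","blade_tip"])
cv2.imwrite("pics/w1.png",f["img"][:,:,::-1])
# orange handle
hsv=cv2.cvtColor(f["img"],cv2.COLOR_RGB2HSV)
m=(hsv[...,0]>5)&(hsv[...,0]<20)&(hsv[...,1]>150)&(hsv[...,2]>80)
P=cloud(f,m); P=P[(np.abs(P[:,0]-.49)<.12)&(np.abs(P[:,1]+.36)<.13)&(P[:,2]<.05)]
c=P.mean(0);u,sv,vt=np.linalg.svd(P[:,:2]-c[:2],full_matrices=False)
t=(P[:,:2]-c[:2])@vt[0]
print(len(P),c,np.degrees(np.arctan2(vt[0,1],vt[0,0])),t.min(),t.max(),P[:,2].max())
E
```

```text
3.675 [ 0.4749 -0.2417  0.2376] [-179.955    -0.0365   99.9335] [-34.9748  -9.8642 104.1501  -0.0059  85.7718 -44.9079]
screwdriver_handle [([0.488, -0.33, 0.018], 0.68)]
blade_tip [([0.461, -0.199, 0.014], 0.59)]
945 [ 0.4883 -0.3531  0.0236] -79.88635531262084 -0.04588481927867846 0.06638408937392727 0.02912129449614926
```

View pics/w1.png

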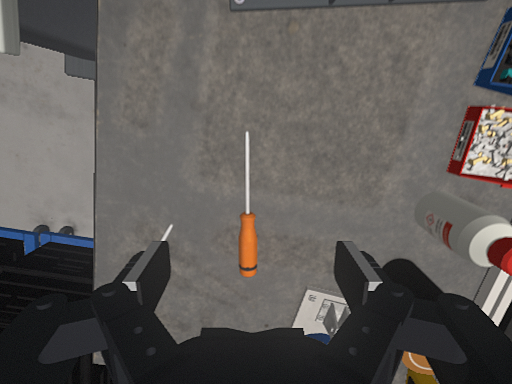

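The wrist image shows the orange driver at (248,245), blade straight up to (247,132), square to the jaws. The blue driver's tip at (170,230) lies left of the left finger.

>>> {"method": "arm_command", "body": {"deltas": [[[-0.229,-0.015,0.2,0,0,0],[-0.229,-0.015,0.4,0,0,0],[-0.229,-0.015,0.5,0,0,0],[-0.229,-0.015,0.55,0,0,0],[-0.229,-0.015,0.575,0,0,0],[-0.229,-0.015,0.59,0,0,0],[-0.229,-0.015,0.59,0,0,0]]], "jaw": 60}}

```text
time_s: 4.7
tcp_pos: [0.4865, -0.3326, 0.0051]
ee_rot: [179.8, 0.2, 100.0]
contact_force: [-0.5, 0.2, 1.0]
finger_gap: 0.603
grip_force: 0.0
```

>>> {"method": "arm_command", "body": {"deltas": [[[0,0,0,0,0,0],[0,0,0,0,0,0],[0,0,0,0,0,0],[0,0,0,0,0,0],[0,0,0,0,0,0],[0,0,0,0,0,0]]], "jaw": 0, "force": 110}}

```text
time_s: 5.45
tcp_pos: [0.486, -0.3332, 0.0053]
ee_rot: [179.9, 0.1, 99.9]
contact_force: [-1.6, 2.3, 7.1]
finger_gap: 0.276
grip_force: 107.7
```

>>> {"method": "arm_command", "body": {"deltas": [[[0,0,-0.05,0,0,0],[0,0,-0.15,0,0,0],[0,0,-0.3,0,0,0],[0,0,-0.3,0,0,0],[0,0,-0.3,0,0,0]]]}}

```text
time_s: 6.08
tcp_pos: [0.4847, -0.3324, 0.1236]
ee_rot: [179.9, 0.1, 99.9]
contact_force: [-0.5, 0.6, -0.7]
finger_gap: 0.274
grip_force: 108.1
```

```bash
python3 - <<'E'
from h import *
s=bot.observe(); print(s["time_s"],s["tcp_pos"],s["ee_rot"],s["contact_force"],s["finger_gap"])
f=imaging.grab_frame("wrist")
spots(f,["screwdriver_handle","blade_tip"])
g=imaging.grab_frame("scene")
spots(g,["blade_tip","screwdriver_handle"])
a=f["img"]; b=g["img"][190:310,200:360]
cv2.imwrite("pics/w2.png",np.vstack([a[60:384],cv2.resize(b,(512,276))])[:,:,::-1])
p,R=pose()
for r in [x for x in imaging.cut_out(f,"screwdriver_handle")[:1]]:
    P=cloud(f,r["pixels"]); Q=R.inv().apply(P-p)
    k=np.argsort(Q[:,0]); Q=Q[k]
    for lo in np.arange(-.06,.16,.02):
        q=Q[(Q[:,0]>lo)&(Q[:,0]<lo+.02)]
        if len(q): print(round(lo,2),len(q),np.median(q,0), q[:,2].min())
E
```

```text
6.075 [ 0.4847 -0.3324  0.1236] [179.9409   0.076   99.8998] [-0.4961  0.6221 -0.7014] 0.2744110493283139
screwdriver_handle [([0.489, -0.33, 0.131], 0.87)]
blade_tip [([0.489, -0.328, 0.132], 0.61)]
blade_tip [([0.462, -0.197, 0.129], 0.56)]
screwdriver_handle [([0.485, -0.333, 0.13], 0.58)]
-0.06 115 [-0.0416  0.0045 -0.0176] -0.024589946015756283
-0.04 1450 [-0.0298  0.0002 -0.0233] -0.025659036018558217
-0.02 1625 [-0.0097  0.0002 -0.0222] -0.025915440700323013
0.0 1312 [ 0.0096  0.0003 -0.0202] -0.023854886224787493
0.02 980 [ 0.0241  0.0007 -0.0151] -0.02442485091886746
0.04 494 [ 0.0497  0.0007 -0.014 ] -0.016211303412946798
0.06 546 [ 0.0702  0.0005 -0.0141] -0.016124544795224894
0.08 687 [ 0.0899  0.0011 -0.0141] -0.01656021891340908
0.1 615 [ 0.1082  0.0011 -0.0141] -0.016243097321862694
0.14 5 [0.1481 0.0078 0.1202] 0.11985994237271061
```

View pics/w2.png

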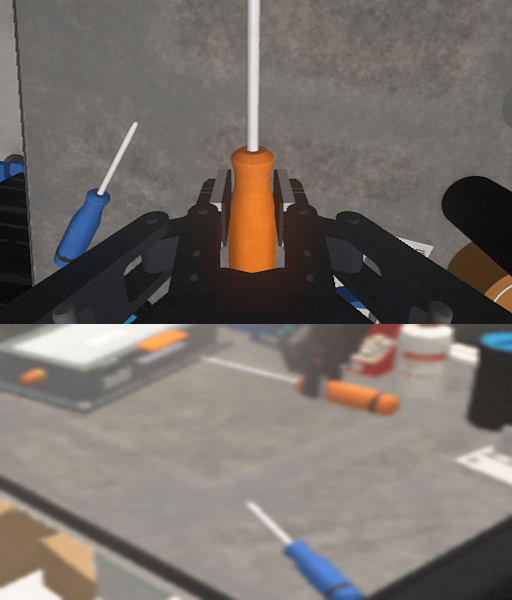

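The driver is held level and square: tip at about (0.136, 0.001, -0.011) in the tool frame. The view agrees, with the shank straight at (253,75) and the bystanders clear.

```bash
cat >> h.py <<'E'
YAW=12.8
xh=np.array([np.cos(np.radians(YAW)),np.sin(np.radians(YAW)),0]); yh=np.array([-xh[1],xh[0],0])
SITE=np.array([0.5645,-0.038,0.053])
TIP=np.array([0.136,0.001,-0.011])
C=SITE+0.080*yh-[0,0,.053]
def tcp_for_tip(pt,R): return np.array(pt)-R.apply(TIP)
def tipnow():
    p,R=pose(); t=p+R.apply(TIP)-C; return np.array([t@xh,t@yh,t[2]])
E
python3 - <<'E'
from h import *
R=down(YAW+0.)
print(C,tipnow())
pre=SITE-0.04*yh; 
deltas([(tcp_for_tip(pre+[0,0,.05],R),R),(tcp_for_tip(pre,R),R)])
E
```

```text
[0.5468 0.04   0.    ] [-0.1356 -0.2129  0.1324]
[0.2492, 0.3442, 0.0728, -0.0008, -0.0011, -0.0322]
[0.249, 0.3444, 0.1978, -0.0008, -0.0011, -0.0322]
```

>>> {"method": "arm_command", "body": {"deltas": [[[0.249,0.344,0.07,0,0,-0.032],[0.249,0.344,0.07,0,0,-0.032],[0.249,0.344,0.07,0,0,-0.032],[0.249,0.344,0.12,0,0,-0.032],[0.249,0.344,0.198,0,0,-0.032],[0.249,0.344,0.198,0,0,-0.032],[0.249,0.344,0.198,0,0,-0.032]]]}}

```text
time_s: 7.3
tcp_pos: [0.6028, -0.2112, 0.0436]
ee_rot: [180.0, 0.0, 102.7]
contact_force: [0.2, 0.2, -0.1]
finger_gap: 0.272
grip_force: 108.4
```

```bash
python3 - <<'E'
from h import *
s=bot.observe(); print(s["time_s"],s["tcp_pos"],s["ee_rot"],s["contact_force"],s["finger_gap"]); print(tipnow())
g=imaging.grab_frame("scene")
spots(g,["blade_tip","notch"])
f=imaging.grab_frame("wrist")
spots(f,["notch","cover_lip"])
K,Rc,t=g["intrinsics"],g["R"],np.array(g["t"])
c=K@(Rc@SITE+t); u,v=(c[:2]/c[2]).astype(int); print(u,v)
b=g["img"][v-45:v+45,u-50:u+100]
cv2.imwrite("pics/s3.png",np.vstack([cv2.resize(b,(500,300),interpolation=cv2.INTER_CUBIC),cv2.resize(f["img"],(500,300))])[:,:,::-1])
E
```

```text
7.3 [ 0.6028 -0.2112  0.0436] [179.9974   0.0124 102.7279] [ 0.1547  0.2339 -0.1432] 0.2723571394226555
[ 0.0001 -0.1214  0.0545]
blade_tip [([0.573, -0.078, 0.049], 0.74)]
notch [([0.566, -0.039, 0.052], 0.57), ([0.658, 0.067, 0.036], 0.21)]
notch []
cover_lip [([0.752, -0.272, 0.002], 0.74)]
252 200
```

View pics/s3.png

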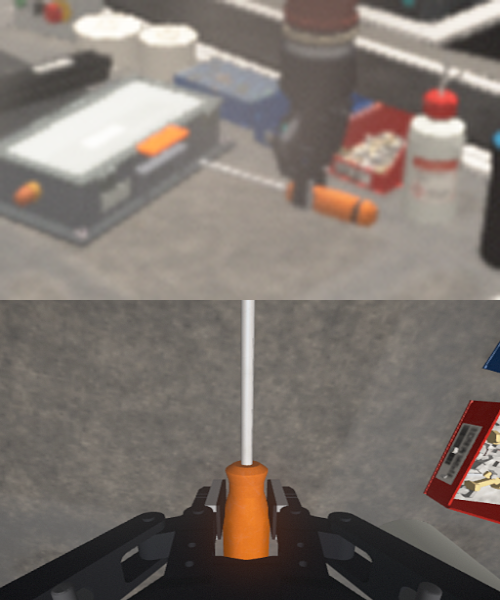

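The blade tip at (200,162) stands just off the orange lip at (162,140), level and aligned. I'll insert it 50 mm.

>>> {"method": "arm_command", "body": {"deltas": [[[0.04,0,0.003,0,0,0],[0.07,0,0.003,0,0,0],[0.095,0,0.003,0,0,0],[0.115,0,0.003,0,0,0],[0.125,0,0.003,0,0,0],[0.125,0,0.003,0,0,0]]]}}

```text
time_s: 8.35
tcp_pos: [0.592, -0.1615, 0.042]
ee_rot: [180.0, 0.0, 102.8]
contact_force: [0.5, 0.2, -1.9]
finger_gap: 0.269
grip_force: 108.4
```

```bash
python3 - <<'E'
from h import *
s=bot.observe(); print(s["time_s"],s["tcp_pos"],s["ee_rot"],s["contact_force"],s["torque"],s["finger_gap"]); print(tipnow())
g=imaging.grab_frame("scene")
c=g["intrinsics"]@(g["R"]@SITE+np.array(g["t"])); u,v=(c[:2]/c[2]).astype(int)
b=g["img"][v-25:v+25,u-45:u+45]
cv2.imwrite("pics/s4.png",cv2.resize(b,(720,400),interpolation=cv2.INTER_CUBIC)[:,:,::-1])
E
```

```text
8.35 [ 0.592  -0.1615  0.042 ] [179.9954   0.0111 102.8059] [ 0.4996  0.163  -1.8992] [ 0.0022 -0.0141  0.048 ] 0.2692056310730776
[ 0.0004 -0.0705  0.053 ]
```

View pics/s4.png

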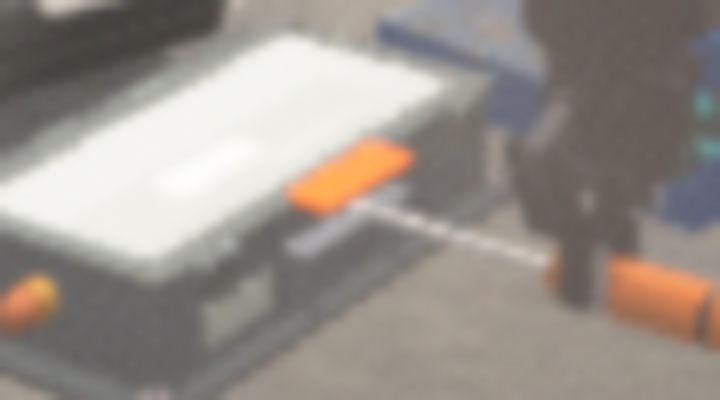

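The blade at (360,207) is under the orange lip. Now I'll lift.

>>> {"method": "arm_command", "body": {"deltas": [[[0,0,-0.012,0,0,0],[0,0,-0.022,0,0,0],[0,0,-0.035,0,0,0],[0,0,-0.05,0,0,0],[0,0,-0.07,0,0,0],[0,0,-0.09,0,0,0],[0,0,-0.09,0,0,0]]]}}

```text
time_s: 9.28
tcp_pos: [0.5928, -0.162, 0.0794]
ee_rot: [179.9, 0.1, 102.8]
contact_force: [0.6, 0.2, -1.3]
finger_gap: 0.271
grip_force: 108.2
```

```bash
python3 - <<'E'
from h import *
s=bot.observe(); print(s["time_s"],s["contact_force"],s["torque"],s["finger_gap"]); print(tipnow())
f=imaging.grab_frame("wrist")
p,R=pose()
spots(imaging.grab_frame("scene"),["cover_lip","blade_tip"])
m=np.zeros((384,512),bool); m[:200,200:300]=1
Q=R.inv().apply(cloud(f,m)-p); q=Q[np.abs(Q[:,1]-.001)<.003]; q=q[q[:,2]<.03]
for lo in np.arange(.03,.14,.02):
    k=q[(q[:,0]>lo)&(q[:,0]<lo+.02)]
    if len(k): print(np.median(k,0))
E
```

```text
9.275 [ 0.5937  0.1536 -1.3218] [-0.1227 -0.0537 -0.0446] 0.27057399208729926
[ 0.0011 -0.0712  0.0902]
cover_lip [([0.564, -0.043, 0.096], 0.87)]
blade_tip [([0.561, -0.03, 0.086], 0.65), ([0.34, -0.431, -0.001], 0.43)]
[ 0.0413  0.0005 -0.0118]
[ 0.0601  0.0004 -0.0118]
[ 0.0804  0.0009 -0.0119]
[ 0.1002  0.0008 -0.0119]
[ 0.1133  0.0008 -0.0117]
```

Cover is up, with the lip at 96 mm (about 0.2 rad). Next the tip follows the hinge arc.

>>> {"method": "arm_command", "body": {"deltas": [[[0.015,0,-0.03,0,0,0],[0.03,0,-0.06,0,0,0],[0.047,0,-0.089,0,0,0],[0.067,0,-0.118,0,0,0],[0.09,0,-0.143,0,0,0],[0.115,0,-0.167,0,0,0],[0.142,0,-0.187,0,0,0],[0.17,0,-0.205,0,0,0]]]}}

```text
time_s: 10.48
tcp_pos: [0.5767, -0.0945, 0.1604]
ee_rot: [-180.0, -0.0, 102.8]
contact_force: [0.2, -0.6, -0.4]
finger_gap: 0.273
grip_force: 108.3
```

```bash
python3 - <<'E'
from h import *
s=bot.observe(); print(s["time_s"],s["contact_force"],s["torque"],s["finger_gap"]); print(tipnow())
f=imaging.grab_frame("scene")
spots(f,["cover_lip","blade_tip"])
cv2.imwrite("pics/s5.png",f["img"][130:290,170:400,::-1])
E
```

```text
10.475 [ 0.2138 -0.5763 -0.4044] [-0.0777 -0.0141 -0.0246] 0.2728561070231207
[ 0.0004 -0.0018  0.1715]
cover_lip [([0.549, 0.025, 0.195], 0.55)]
blade_tip [([0.544, 0.038, 0.169], 0.68)]
```

View pics/s5.png

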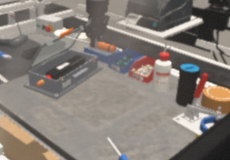

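The cover stands at about 1.0 rad with the black cartridge visible at (70,72). I'll continue over the top.

>>> {"method": "arm_command", "body": {"deltas": [[[0.03,0,-0.014,0,0,0],[0.0625,0,-0.025,0,0,0],[0.095,0,-0.032,0,0,0],[0.127,0,-0.037,0,0,0],[0.175,0,-0.042,0,0,0],[0.21,0,-0.042,0,0,0],[0.24,0,-0.042,0,0,0],[0.26,0,-0.042,0,0,0]]]}}

```text
time_s: 11.62
tcp_pos: [0.5536, 0.0069, 0.1766]
ee_rot: [-180.0, -0.0, 102.8]
contact_force: [0.2, -0.1, -0.7]
finger_gap: 0.273
grip_force: 117.7
```

```bash
python3 - <<'E'
from h import *
s=bot.observe(); print(s["time_s"],s["contact_force"],s["finger_gap"]); print(tipnow())
f=imaging.grab_frame("top")
spots(f,["cover_lip","filter_housing","cartridge_centre"])
deltas([([0.482,-0.20,0.19],down(10)),([0.4855,-0.3327,0.02],down(10))])
E
```

```text
11.625 [ 0.1569 -0.1476 -0.6952] 0.2732759721473792
[0.0003 0.1022 0.1876]
cover_lip [([0.667, 0.063, 0.033], 0.75), ([0.521, 0.163, 0.208], 0.62)]
filter_housing [([0.546, 0.041, 0.001], 0.76)]
cartridge_centre [([0.556, 0.042, 0.032], 0.74)]
[-0.4624, -0.2893, -0.033, -0.0, 0.0002, 0.031]
[-0.7877, -0.3542, 0.3921, -0.0, 0.0002, 0.031]
```

>>> {"method": "arm_command", "body": {"deltas": [[[-0.15,0,-0.05,0,0,0],[-0.3,-0.1,-0.05,0,0,0.03],[-0.46,-0.25,-0.03,0,0,0.03],[-0.62,-0.354,0.1,0,0,0.03],[-0.788,-0.354,0.25,0,0,0.03],[-0.788,-0.354,0.35,0,0,0.03],[-0.788,-0.354,0.392,0,0,0.03],[-0.788,-0.354,0.392,0,0,0.03]]]}}

```text
time_s: 12.82
tcp_pos: [0.4813, -0.3317, 0.0137]
ee_rot: [-179.6, -0.5, 99.9]
contact_force: [-0.4, 1.1, -0.7]
finger_gap: 0.268
grip_force: 117.8
```

```bash
python3 - <<'E'
from h import *
s=bot.observe(); print(s["time_s"],s["tcp_pos"],s["contact_force"],s["finger_gap"])
f=imaging.grab_frame("top")
cv2.imwrite("pics/t6.png",cv2.resize(f["img"][120:330,80:460],(760,420))[:,:,::-1])
r=imaging.cut_out(f,"cartridge_centre"); print(len(r),[x["score"] for x in r])
P=cloud(f,r[0]["pixels"])-C; L=np.c_[P@xh,P@yh,P[:,2]]; L=L[np.abs(L[:,1])<.06]
print(len(L),np.percentile(L,[2,10,50,90,98],axis=0))
T=L[(L[:,2]>.045)&(L[:,2]<.062)]; print(len(T),np.percentile(T,[2,50,98],axis=0), np.polyfit(T[:,0],T[:,1],1))
spots(f,["cover_lip","cartridge_tail","port"])
E
```

```text
12.825 [ 0.4813 -0.3317  0.0137] [-0.4283  1.1395 -0.7007] 0.2683936942372017
1 [0.86]
924 [[-0.0989 -0.0194  0.0381]
 [-0.0786 -0.0149  0.0474]
 [ 0.0049  0.0039  0.0537]
 [ 0.0912  0.0224  0.0573]
 [ 0.1131  0.0269  0.0591]]
855 [[-0.0944 -0.0182  0.0464]
 [ 0.0057  0.0038  0.0539]
 [ 0.1075  0.0256  0.0591]] [-0.0121  0.0037]
cover_lip [([0.513, 0.212, 0.178], 0.64)]
cartridge_tail [([0.44, 0.022, 0.034], 0.97)]
port [([0.667, 0.064, 0.033], 0.57)]
```

View pics/t6.png

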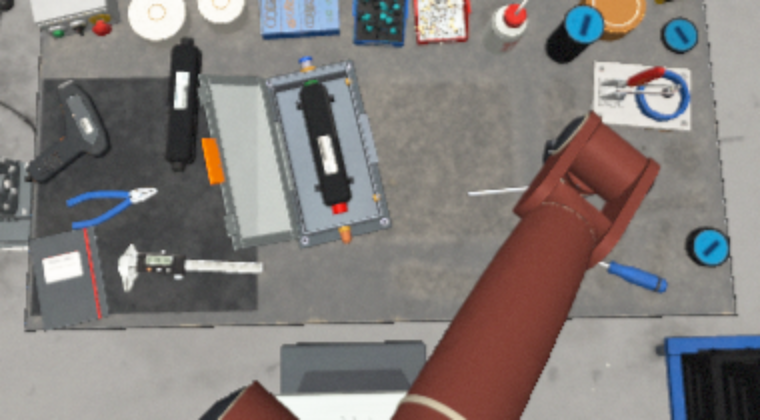

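The cover leans back fully open, its lip at (211,160), and the cartridge has its green nozzle end at (312,85) and red tail at (340,208). Next I'll set the driver down on the bench.

>>> {"method": "arm_command", "body": {"deltas": [[[0,0,0.0,0,0,0],[0,0,0.015,0,0,0],[0,0,0.025,0,0,0],[0,0,0.032,0,0,0],[0,0,0.032,0,0,0]]]}}

```text
time_s: 13.7
tcp_pos: [0.4858, -0.3328, 0.0083]
ee_rot: [-180.0, -0.0, 100.1]
contact_force: [-2.1, 1.5, 8.1]
finger_gap: 0.265
grip_force: 118.8
```

>>> {"method": "arm_command", "body": {"deltas": [[[0,0,-0.005,0,0,0],[0,0,-0.005,0,0,0],[0,0,-0.005,0,0,0],[0,0,-0.005,0,0,0],[0,0,-0.1,0,0,0],[0,0,-0.3,0,0,0],[0,0,-0.5,0,0,0],[0,0,-0.5,0,0,0]]], "jaw": 70}}

```text
time_s: 14.7
tcp_pos: [0.4866, -0.3336, 0.2117]
ee_rot: [179.8, 0.3, 100.1]
contact_force: [0.4, 0.6, -0.7]
finger_gap: 0.697
grip_force: 0.0
```

```bash
python3 - <<'E'
from h import *
s=bot.observe(); print(s["time_s"],s["tcp_pos"],s["contact_force"],s["finger_gap"],s["qpos"])
f=imaging.grab_frame("wrist")
spots(f,["screwdriver_handle"])
c=C+.0075*xh+.0037*yh; 
for a in (102.1,-77.9):
    deltas([([c[0],c[1],.22],down(a))])
print(c)
E
```

```text
14.7 [ 0.4866 -0.3336  0.2117] [ 0.4003  0.5657 -0.6873] 0.6970717802343028 [-41.657   -1.2001  98.5633  -0.001   82.3067 -51.7467]
screwdriver_handle [([0.49, -0.333, 0.015], 0.84)]
[0.9062, 0.3276, -0.0215, -0.001, 0.0075, -1.0224]
[0.9062, 0.3276, -0.0215, 0.0075, 0.001, 0.9776]
[0.5533 0.0453 0.    ]
```

>>> {"method": "arm_command", "body": {"deltas": [[[0.906,0.328,-0.02,0,0,0.978],[0.906,0.328,-0.02,0,0,0.978],[0.906,0.328,-0.02,0,0,0.978],[0.906,0.328,-0.02,0,0,0.978],[0.906,0.328,-0.02,0,0,0.978],[0.906,0.328,-0.02,0,0,0.978],[0.906,0.328,-0.02,0,0,0.978],[0.906,0.328,-0.02,0,0,0.978]]], "jaw": 76}}

```text
time_s: 15.8
tcp_pos: [0.5505, 0.0498, 0.2131]
ee_rot: [-179.9, 0.1, 18.8]
contact_force: [0.4, 0.7, -1.1]
finger_gap: 0.762
grip_force: 0.0
```

>>> {"method": "arm_command", "body": {"deltas": [[[0,0,0,0,0,0.04],[0,0,0,0,0,0.04],[0,0,0,0,0,0.04]]]}}

```text
time_s: 16.18
tcp_pos: [0.5508, 0.047, 0.2141]
ee_rot: [-180.0, 0.1, 15.4]
contact_force: [0.0, 0.1, 0.3]
finger_gap: 0.756
grip_force: 0.0
```

```bash
python3 - <<'E'
from h import *
s=bot.observe(); print(s["time_s"],s["tcp_pos"],s["ee_rot"],s["finger_gap"],s["qpos"])
f=imaging.grab_frame("wrist")
spots(f,["cartridge_centre","cartridge_tail","filter_housing"])
cv2.imwrite("pics/w7.png",f["img"][:,:,::-1])
r=imaging.cut_out(f,"cartridge_centre"); p,R=pose()
Q=R.inv().apply(cloud(f,r[0]["pixels"])-p); Z=p[2]-Q[:,2]
Q=Q[(Z>.044)&(Z<.062)]
print(len(Q),np.percentile(Q,[1,50,99],axis=0),np.polyfit(Q[:,0],Q[:,1],1))
for lo in np.arange(-.1,.1,.03):
    q=Q[(Q[:,0]>lo)&(Q[:,0]<lo+.03)]
    if len(q): print(round(lo,2),np.percentile(q[:,1],[1,99]))
E
```

```text
16.175 [0.5508 0.047  0.2141] [-179.9733    0.0825   15.3634] 0.7557689554764865 [ -2.8347  -6.1546 103.0561  -0.0004  83.1853  71.802 ]
cartridge_centre []
cartridge_tail [([0.443, 0.018, 0.033], 0.74)]
filter_housing []
7549 [[-0.1062 -0.0214  0.1588]
 [ 0.0183  0.0034  0.1607]
 [ 0.1102  0.028   0.169 ]] [0.0537 0.0026]
-0.1 [-0.0241  0.0205]
-0.07 [-0.0226  0.0213]
-0.04 [-0.0209  0.0239]
-0.01 [-0.0193  0.0255]
0.02 [-0.0177  0.0273]
0.05 [-0.0163  0.029 ]
0.08 [-0.0149  0.0292]
```

View pics/w7.png

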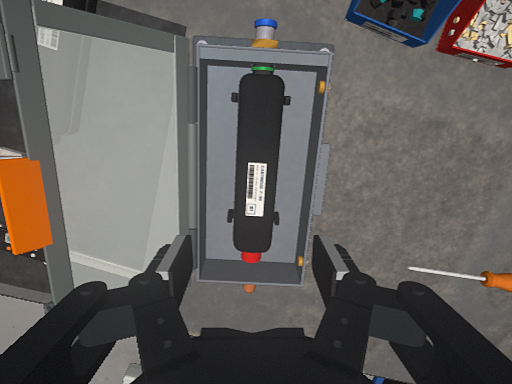

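The wrist view shows the cartridge centred between the fingers: body from (262,75) to (253,250), green ring at (263,68), red tail at (251,256). The driver lies on the bench at (450,273). After a 3° correction I descend.

>>> {"method": "arm_command", "body": {"deltas": [[[0.0125,0.0075,0.1,0,0,0.034],[0.0125,0.0075,0.2,0,0,0.034],[0.0125,0.0075,0.3,0,0,0.034],[0.0125,0.0075,0.38,0,0,0.034],[0.0125,0.0075,0.43,0,0,0.034],[0.0125,0.0075,0.465,0,0,0.034],[0.0125,0.0075,0.485,0,0,0.034],[0.0125,0.0075,0.485,0,0,0.034]]], "jaw": 76}}

```text
time_s: 17.42
tcp_pos: [0.5571, 0.0455, 0.0214]
ee_rot: [180.0, -0.0, 12.3]
contact_force: [-0.5, -0.2, 0.3]
finger_gap: 0.757
grip_force: 0.0
```

>>> {"method": "arm_command", "body": {"deltas": [[[0,0,0,0,0,0],[0,0,0,0,0,0],[0,0,0,0,0,0],[0,0,0,0,0,0],[0,0,0,0,0,0],[0,0,0,0,0,0]]], "jaw": 0, "force": 80}}

```text
time_s: 18.18
tcp_pos: [0.5582, 0.0454, 0.0229]
ee_rot: [179.9, -0.2, 12.3]
contact_force: [-0.8, -0.3, 7.3]
finger_gap: 0.55
grip_force: 83.3
```

>>> {"method": "arm_command", "body": {"deltas": [[[-0.01,0,0,0,0,0],[-0.02,0,0,0,0,0],[-0.03,0,0,0,0,0],[-0.042,0,0,0,0,0],[-0.042,0,0,0,0,0],[-0.042,0,0,0,0,0]]]}}

```text
time_s: 18.92
tcp_pos: [0.5421, 0.0419, 0.0229]
ee_rot: [179.9, -0.2, 12.3]
contact_force: [3.1, 1.6, 6.9]
finger_gap: 0.551
grip_force: 83.5
```

```bash
python3 - <<'E'
from h import *
s=bot.observe(); print(s["time_s"],s["tcp_pos"],s["ee_rot"],s["contact_force"],s["finger_gap"])
f=imaging.grab_frame("wrist")
cv2.imwrite("pics/w8.png",f["img"][:,:,::-1])
E
```

```text
18.925 [0.5421 0.0419 0.0229] [179.9474  -0.2372  12.2569] [3.141  1.5626 6.8885] 0.5507958703543273
```

View pics/w8.png

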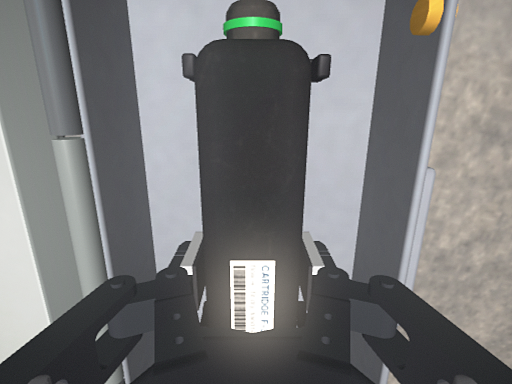

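The green ring at (252,25) and the nozzle end at (252,3) are visible, so the cartridge is off the port. I'll lift it.

>>> {"method": "arm_command", "body": {"deltas": [[[0,0,-0.02,0,0,0],[0,0,-0.06,0,0,0],[0,0,-0.12,0,0,0],[0,0,-0.2,0,0,0],[0,0,-0.3,0,0,0],[0,0,-0.42,0,0,0],[0,0,-0.55,0,0,0],[0,0,-0.6,0,0,0]]]}}

```text
time_s: 19.98
tcp_pos: [0.5407, 0.042, 0.2644]
ee_rot: [180.0, -0.2, 12.3]
contact_force: [-0.7, -0.8, -2.1]
finger_gap: 0.555
grip_force: 84.7
```

```bash
python3 - <<'E'
from h import *
s=bot.observe(); print(s["time_s"],s["tcp_pos"],s["ee_rot"],s["contact_force"],s["finger_gap"],s["qpos"])
p,R=pose()
# tilt tool forward 62 deg about horizontal axis, nozzle (tool x) up; keep TCP
Rt=R*Ro.from_rotvec([0,62,0],degrees=True); print(Rt.apply([1,0,0]))
Rt=R*Ro.from_rotvec([0,-62,0],degrees=True); print(Rt.apply([1,0,0]))
E
```

```text
19.975 [0.5407 0.042  0.2644] [179.9511  -0.1729  12.2736] [-0.7341 -0.7986 -2.0885] 0.5546649709123208 [ -3.4211  -9.4829 101.2718  -0.0003  88.0314  74.3054]
[0.456  0.1    0.8844]
[ 0.4615  0.0996 -0.8815]
```

>>> {"method": "arm_command", "body": {"deltas": [[[0,0,-0.05,0,0.07,0],[0,0,-0.1,0,0.16,0],[0,0,-0.15,0,0.25,0],[0,0,-0.15,0,0.35,0],[0,0,-0.15,0,0.45,0],[0,0,-0.15,0,0.55,0],[0,0,-0.15,0,0.64,0],[0,0,-0.15,0,0.7,0]]]}}

```text
time_s: 20.98
tcp_pos: [0.539, 0.0423, 0.316]
ee_rot: [-179.7, -62.8, 12.0]
contact_force: [0.4, -0.1, -2.1]
finger_gap: 0.549
grip_force: 84.8
```

>>> {"method": "arm_command", "body": {"deltas": [[[0,0,0,0,0,0],[0,0,0,0,0,0],[0,0,0,0,0,0],[0,0,0,0,0,0],[0,0,0,0,0,0]]]}}

```text
time_s: 21.6
tcp_pos: [0.5406, 0.0421, 0.3216]
ee_rot: [180.0, -63.0, 12.3]
contact_force: [0.0, 0.5, -2.0]
finger_gap: 0.55
grip_force: 84.7
```

```bash
python3 - <<'E'
from h import *
s=bot.observe(); print(s["time_s"],s["tcp_pos"],s["ee_rot"],s["contact_force"],s["finger_gap"],s["joint_vel"])
p,R=pose(); print(R.apply([1,0,0]))
f=imaging.grab_frame("scene"); g=imaging.grab_frame("wrist")
spots(f,["cartridge_tail","cartridge_nozzle","cartridge_centre","cover_lip","screwdriver_handle"])
cv2.imwrite("pics/s9.png",np.hstack([cv2.resize(f["img"][100:292,150:406],(400,300)),cv2.resize(g["img"],(400,300))])[:,:,::-1])
E
```

```text
21.6 [0.5406 0.0421 0.3216] [179.9743 -62.9993  12.3062] [ 0.0229  0.5155 -1.9764] 0.5500519968110924 [-0.0726 -0.1191  0.2906  0.1798 -0.0791  0.0283]
[0.4436 0.0968 0.891 ]
cartridge_tail [([0.476, 0.029, 0.224], 0.82)]
cartridge_nozzle [([0.581, 0.05, 0.432], 0.63), ([0.548, 0.042, -0.004], 0.43)]
cartridge_centre [([0.529, 0.039, 0.325], 0.76)]
cover_lip [([0.477, 0.026, 0.223], 0.63), ([0.509, 0.215, 0.182], 0.56)]
screwdriver_handle [([0.489, -0.334, 0.01], 0.55)]
```

View pics/s9.png

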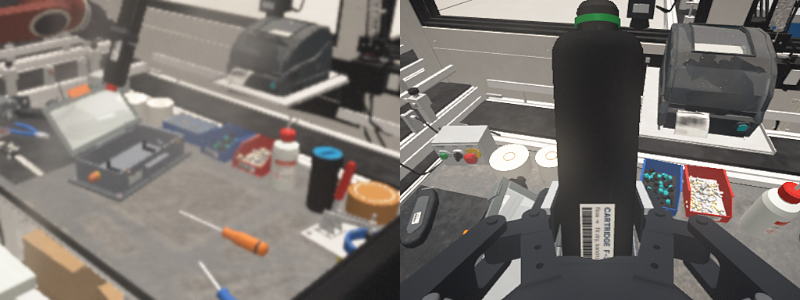

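The cartridge is held nozzle up at about 63° with its tail at 0.22 m. The cover is open at (95,120) and the driver lies on the bench at (235,232).

```bash
python3 -c "
from bench import bot
print(bot.hand_in())"
```

```text
the job is handed in; nothing more can be done
None
```

The job is handed in, though the hand-in gave no verdict: the cover was levered open with the screwdriver and swung back, the screwdriver is lying on the bench, and the gripper holds the cartridge nozzle up at about 63° with its tail about 22 cm above the bench.

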